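Clip a colour swatch into the proof stage

TASK

Get the blue swatch ready to be photographed: swing the orange-barred spring clip up until it stays open, slide the blue swatch carrier nose first between the guide rails until it sits firmly against the back stop (its sprung rubber tip fully pressed in), pushing gently, then bring the clip down under control, without letting it snap, so that it holds the carrier there. Leave the coral carrier, the bottles and the cup where they are.

Things in the scene. Friction and masses are not known exactly. Their poses are not given: they have to be found in the camera images.
- stage: Fixed white stage plate, 270 long (its x, from -130 to +140) x 110 wide (its y); its top face, the bed, is 16 mm above the table. Origin on the table under the middle of the guide. +x is the feeding direction: open mouth at the -x end, back stop at the +x end.
- rails (a point): Middle of the guide, on the bed: stage x = 0, y = 0, z = 16 mm; axes as the stage's. Two navy rails 10 mm high and 12 mm thick run from stage x = -60 to +60, inner faces 63 mm apart (the carrier is 60 wide); from x = -60 back to x = -95 they flare out to a mouth about 83 mm wide.
- mouth (a point): Middle of the mouth of the guide, on the bed: stage x = -95, y = 0, z = 16 mm. Axes as the stage's.
- stop: Black back-stop block fixed on the bed, 30 x 50 x 16 mm, axes as the stage's, origin under its middle (stage x = 104). A brass screw carries a rubber tip, 28 wide x 8 high, facing the mouth: its face lies anywhere from stage x = 48 to 72 mm; the setting differs each run and is NOT reported: feel for it. The tip is sprung: it yields 3 mm at under 0.6 N, then is solid.
- clip_angle (a joint): Angle of the spring clip, rad: 0 = shut (foot 2 mm above the empty bed), 1.5 = fully up, arm upright. Over-centre spring: below about 0.75 it pulls down, above that it pulls up and the clip stays up by itself; about 0.4 N m at either end (4 to 5 N at the bar), nothing in the middle. It rests at about 0.055 with a carrier under the foot. Let go on the way down, it snaps shut.
- clip_hinge (a point): Middle of the clip's hinge axis, which runs along stage y, at stage x = 95, z = 46 mm; axes as the stage's, does not turn. From it a steel arm 16 mm wide reaches towards the mouth; grey cheeks 24 x 10 mm at y = +-34 hold it, up to 60 mm above the table.
- clip: The clip: steel arm, origin on the hinge axis, its -x axis along the arm to the bar (level when shut). 70 mm out, 22 mm below the arm line, sits a rubber roller foot, 12 mm thick, 30 long, that presses on the carrier. At its end, 95 mm out and 4 mm above, an orange round cross bar, 10 mm thick, 90 long, along stage y. When shut the bar is 50 mm above the table at stage x = 0.
- bar_a (a point): Point on the bar's axis, 30 mm from the arm on the stage's +y side. Beside the arm the bar is free below: pinch it across from above or hook it. It is round and can turn in a pinch.
- bar_b (a point): Point on the bar's axis, 30 mm from the arm on the stage's -y side.
- carrier_blue: The swatch carrier to be loaded: loose aluminium plate 150 (its x) x 60 (y) x 6 mm with an indigo-blue swatch on it and a black upright grip block with an indigo cap, about 0.2 to 0.4 kg. Origin at the middle of the plate's underside; +x points to its nose, the end that goes in first.
- carrier_blue_grip (a point): In the grip block of the blue carrier, 28 mm above the plate's underside, 50 mm behind the plate's middle. The block is 30 long (carrier x) x 12 thick (y), its top 42 mm (with the cap 44 mm) above the underside.
- carrier_blue_nose (a point): Middle of the nose edge of the blue carrier, 75 mm ahead of its middle, half way up the plate.
- carrier_coral: A second carrier of the same shape with a coral-red swatch and cap; to be left where it lies.
- drop_pink: Upright pink dropper bottle, 32 mm across, 86 high, 50 g; origin under its centre. Bystander.
- drop_yellow: Upright yellow dropper bottle, 32 mm across, 86 high, 50 g; origin under its centre. Bystander.
- drop_red: Upright red dropper bottle, 32 mm across, 86 high, 50 g; origin under its centre. Bystander.
- drop_green: Upright green dropper bottle, 32 mm across, 86 high, 50 g; origin under its centre. Bystander.
- cup: White ceramic cup, 72 mm across, 70 high; origin under its centre. Bystander.
There are look-alikes about, which are no part of the job. Leave any brown or green look-alike of the carrier_blue alone.

How it is judged:
On the way, in this order (a step that is already met when the one before it is completed fails the run):
1. the clip is swung up and stays up, not held (value of joint clip_angle above 1.35 rad and contact force between the fingers and clip below 0.2 N), for 0.2 s.
2. with the clip up, the blue carrier lies between the rails and is pressed against the back stop (more than 3 N) (value of joint clip_angle above 1.2 rad and contact force between carrier_blue and stop above 3 N and angle between the x axis of carrier_blue and the x axis of stage, either way round below 0.06 rad and x of carrier_blue_nose in the frame of stage above 0.044 m and z of carrier_blue_nose in the frame of stage below 0.0225 m and y of carrier_blue_nose in the frame of stage between -0.004 and 0.004 m), for 0.1 s.
At the end, for the whole second after the job is handed in: The blue carrier lies flat on the bed between the rails, nose first and square (within 0.06 rad, nose within 4 mm of the centre line), at rest, still touching the tip of the back stop (at least 0.1 N); the clip is down on it (0.03 to 0.09 rad) and its foot bears on it with more than 1 N (value of joint clip_angle between 0.03 and 0.09 rad and contact force between clip and carrier_blue above 1 N and contact force between carrier_blue and stop above 0.1 N and linear speed of carrier_blue below 0.005 m/s and angle between the x axis of carrier_blue and the x axis of stage, either way round below 0.06 rad and x of carrier_blue_nose in the frame of stage above 0.044 m and z of carrier_blue_nose in the frame of stage below 0.0225 m and y of carrier_blue_nose in the frame of stage between -0.004 and 0.004 m).
It fails at once if the carrier is rammed against the back stop (more than 20 N) (contact force between carrier_blue and stop above 20 N).
It fails at once if the clip is let snap shut (falling faster than 3 rad/s between 0.7 and 0.1 rad) (velocity of joint clip_angle below -3 rad/s and value of joint clip_angle between 0.1 and 0.7 rad).
It fails at once if the clip foot is crushed onto the carrier (more than 25 N) (contact force between clip and carrier_blue above 25 N).
It fails at once if the coral carrier is shifted more than 20 mm (distance of carrier_coral from where it was at the start of the episode above 0.02 m).
It fails at once if a bottle or the cup is shifted more than 20 mm or tipped over (distance of any of drop_pink, drop_yellow, drop_red, drop_green, cup from where it was at the start of the episode above 0.02 m or angle between any of drop_pink, drop_yellow, drop_red, drop_green, cup's own z axis and vertical above 0.4 rad).
It also fails if it takes over 72 s, if anything falls off the work surface, if the arm or the gripper's body presses on something with over 40 N, if the wrist force passes 120 N, or if a joint passes its speed limit or range.

ROBOT

A 6-joint arm with a two-finger parallel gripper is mounted at the origin on the work surface. World frame = base frame: x ahead of the robot, y to its left, z up, the work surface at z = 0. Lengths are in m, angles in rad, forces in N, time in s.
With the tool pointing down it reaches from about 0.35 to 0.975 m from the base axis. Payload 4.9 kg.
Tool frame: the origin (TCP) lies between the finger pads; the fingertips stand 22 mm ahead of it and the grasp point (between the pads) lies 3 mm ahead of it; z points along the fingers, y is the line along which they close (so a half turn about z gives the same grasp; the last joint's range is limited). The gripper opens to 85 mm and grips with 20 to 120 N. Pads are 22 mm wide; open, the fingers measure 114 mm over their backs; the gripper's body (76 mm by 85 mm) begins 54 mm behind the grasp point. The pads swing forward as they close: fully open they stand 13 mm farther back than shut.
Start: joints at [1.205, 0.053, 1.613, -0, 1.476, -0.119], TCP at [0.153, 0.606, 0.216] pointing down, gripper open.
Joint ranges: [-3.01, 3.01], [-1.01, 2.22], [0.06, 2.58], [-1.02, 4.17], [0.09, 2.62], [-3.14, 3.14]. Speed limits (rad/s): [2.57, 2.57, 3.14, 3.14, 3.14, 3.14].

INTERFACE

Orientations are given as a unit quaternion [w, x, y, z].
In Python, from plant import state, grab_frame, get_calibration, job_done, recognise, regions_of gives the robot as it stands.
- The arm moves only by the tool apply_moves, never from a script. Its argument "targets" is a list of rows, each an object with "translation": the shift along the tool's x, y, z normalised to -1 to 1, where 1 is 100 mm, a list of three; "twist": the turn about the tool's z normalised to -1 to 1, where 1 is 0.1 rad; "hand": the opening, from 0 (shut) to 1 (fully open). A call has 1 to 8 rows; each row shifts and turns the commanded pose from where the row before left it, along the tool's axes as they then stand; what a row does not reach is not made up. A row lasts 1/10 s, in which the tool goes at most 50 mm and 8.59 degrees, less where a joint would pass 70% of its speed; a pose out of reach is approached as far as the arm can. A call with a number of a shift or a turn outside -1 to 1 is refused whole. A call with a gripper value outside its range is refused whole. The fingers move at their own pace and stop on an object; the grip force is fixed at half the most. Time passes only in rows, so rows that do not move let the fingers close. It gives the time, the measured TCP pose, the force, the opening and the grip force at its end, in the units of the state.
- state(): the state, without advancing time (a new reading comes with each control period).
- grab_frame(name): name is "scene" or "side" or "wrist"; returns the picture (384x512x3 uint8, red, green, blue); there is no depth.
- get_calibration(name): a dict with "camera_matrix" (3x3 intrinsics, pixels), "D" ([k1, k2, p1, p2, k3] as OpenCV has them; the pictures are not rectified), "pose" (4x4, takes a point from camera to world coordinates). Camera axes: x right, y up, looking along -z (the intrinsics and any distortion apply to the point x, -y, -z); pixel columns grow to the right and rows downward; lengths in m; the calibration is good to about 2 mm. A picture is of the moment at which its call begins: read the wrist's pose just before it. get_calibration takes no time and is no camera call; for the wrist camera it gives the pose at the moment of the call.
- job_done(): hands the job in; it is judged then, once.
Trained networks look in the newest picture that a camera, given by its name, has taken for a name from the list of things; names that differ only in an ending like _2 or _b are one class to them, and where a whole thing is asked for, a point or a joint stands for the part that bears it (a point fixed in the world has none). Each returns a list of dicts, best first, with "score" (0 to 1); they miss things now and then, are a little off and sometimes report something else, mostly with a low value. They report only what shows in the picture. A call takes as long as a camera call. They do not tell look-alikes from the thing itself.
- recognise(camera, query): "point" ([x, y, z] in m, in world coordinates, good to about 4 mm: the middle of the surface that is visible of it).
- regions_of(camera, query): "pixels" (384x512 bool, what is visible of it).
The state is a dict: "time": time; "joint_pos": joint angles; "joint_vel": joint speeds; "joint_efforts": joint torques, N m; "tool_pos": TCP position; "tool_rot": TCP orientation; "contact_force": force on the tool from outside, world axes, zero at the start; "ft_torque": the same for the moment, N m; "gripper_width": opening from 0.0 (shut) to 1.0 (fully open); "grasp_force": force on a finger pad.
Only numpy, scipy, OpenCV 4.12 (cv2) and the standard library are available. Lean on these libraries where they do the work, as an engineer would, in place of code of your own. Each camera call takes 0.05 s, during which the arm holds its last target. There are 200 camera calls.

## Working session

There is one attempt and no reset: what is moved stays moved. The work goes in short steps, Python scripts to look and compute and a tool call to move; the robot and the scene stay as the last step left them, time stands still between calls to the robot, and variables do not carry over. Pictures are saved under pics/ and viewed, at most 10 in all, crops included, and the job is handed in when it is done.

Besides the shell and the picture viewer there is one more tool, called after "Emit:" in YAML: its name, and indented under it one key for each argument. apply_moves: Moves the arm, as the interface text tells. Its arguments: {"type":"object","properties":{"targets":{"type":"array"}},"required":["targets"]}

```bash
ls; mkdir -p pics; python3 - <<'E'
from plant import *
import cv2,numpy as np
ims=[grab_frame(n) for n in("scene","side")]
for n,i in zip(("scene","side"),ims): cv2.imwrite(f"pics/{n}0.png",i[:,:,::-1])
for c in("scene","side"):
  for q in("stage","stop","clip","bar_a","carrier_blue","carrier_blue_grip","carrier_blue_nose","carrier_coral","clip_hinge","drop_pink","cup"):
    print(c,q,[(round(d["score"],2),np.round(d["point"],3).tolist()) for d in recognise(c,q)[:4]])
for c in("scene","side","wrist"):
  k=get_calibration(c);print(c,k["camera_matrix"],k["D"],np.round(k["pose"],3))
print(state())
E
```

```text
pics
scene stage [(0.72, [0.58, -0.092, 0.014]), (0.72, [0.702, 0.349, 0.043]), (0.24, [0.711, 0.069, 0.05])]
scene stop [(0.74, [0.464, 0.242, 0.006]), (0.44, [0.56, -0.189, 0.033]), (0.38, [0.595, 0.207, 0.004]), (0.34, [0.582, -0.094, 0.012])]
scene clip [(0.69, [0.565, -0.115, 0.053])]
scene bar_a [(0.85, [0.562, -0.116, 0.052]), (0.62, [0.594, 0.206, 0.007]), (0.53, [0.559, -0.19, 0.033])]
scene carrier_blue [(0.85, [0.591, 0.205, 0.004]), (0.73, [0.376, 0.065, 0.007]), (0.73, [0.577, 0.423, 0.005]), (0.68, [0.753, 0.227, 0.009])]
scene carrier_blue_grip [(0.97, [0.575, 0.423, 0.004]), (0.74, [0.379, 0.063, 0.005]), (0.73, [0.268, 0.344, 0.004]), (0.63, [0.754, 0.232, 0.007])]
scene carrier_blue_nose [(0.91, [0.593, 0.21, 0.006]), (0.88, [0.376, 0.062, 0.005]), (0.68, [0.264, 0.345, 0.006]), (0.63, [0.576, 0.427, 0.009])]
scene carrier_coral [(0.72, [0.464, 0.244, 0.003])]
scene clip_hinge [(0.95, [0.582, -0.094, 0.016])]
scene drop_pink [(0.61, [0.713, 0.064, 0.048]), (0.41, [0.561, -0.117, 0.052])]
scene cup [(0.81, [0.696, -0.342, 0.044]), (0.17, [0.563, -0.118, 0.05])]
side 
[... 1854 characters left out ...]
joint_pos': array([ 1.20500413e+00,  5.26914554e-02,  1.61291374e+00, -2.78036269e-06,
        1.47601061e+00, -1.18999979e-01]), 'joint_vel': array([ 0.00012259,  0.00033492,  0.00112681,  0.0007626 ,  0.00064709,
       -0.00032775]), 'joint_efforts': array([-5.58623178e-04, -3.93689096e+01, -3.70453084e+01, -2.29188790e-04,
        6.32885367e-04,  3.95090024e-05]), 'tool_pos': array([0.15267443, 0.60603672, 0.21620066]), 'tool_rot': array([-1.43487722e-06,  1.23083064e-01,  9.92396372e-01, -1.15688730e-05]), 'contact_force': array([ 0.63790014,  0.49229013, -0.47134438]), 'ft_torque': array([ 0.00095927, -0.01449646, -0.037505  ]), 'grasp_force': 0.0, 'gripper_width': 0.9985218574735316}
```

View pics/scene0.png

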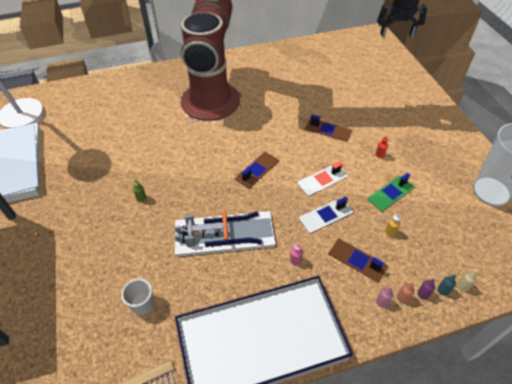

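View pics/side0.png

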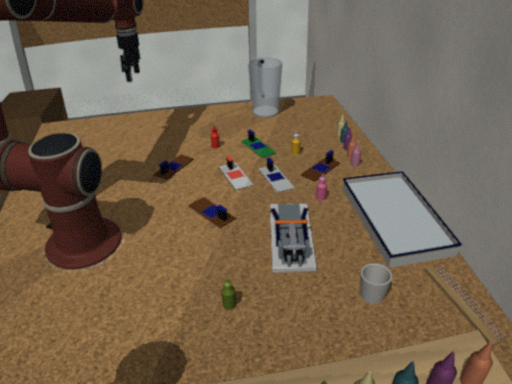

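The scene shows these candidates (scene pixels):
- Silver plate with an indigo swatch: (327,215)
- Brown look-alikes: (257,170), (328,128), (358,260)
- Green look-alike: (391,192)
- Coral carrier: (323,178)

I choose the silver plate at (327,215). The stage is at (225,232), with its mouth to the right. Next I'll check a close crop and estimate poses.

```bash
cat > h.py <<'E'
from plant import *
import cv2,numpy as np
def ray(c,uv,z,k=None):
    k=k or get_calibration(c);K=np.array(k["camera_matrix"]);D=np.array(k["D"]);T=np.array(k["pose"])
    p=cv2.undistortPoints(np.array(uv,float).reshape(-1,1,2),K,D).reshape(-1,2)
    d=np.c_[p[:,0],-p[:,1],-np.ones(len(p))]@T[:3,:3].T
    return T[:3,3]+d*((z-T[2,3])/d[:,2:3])
def proj(P,k):
    K=np.array(k["camera_matrix"]);D=np.array(k["D"]);T=np.array(k["pose"])
    q=(np.atleast_2d(P)-T[:3,3])@T[:3,:3]; q=q*[1,-1,-1]
    return cv2.projectPoints(q,np.zeros(3),np.zeros(3),K,D)[0].reshape(-1,2)
def rect(c,m,z,k=None):
    m=m.astype(np.uint8);n,l,s,_=cv2.connectedComponentsWithStats(m)
    m=l==1+np.argmax(s[1:,4]);v,u=np.nonzero(m);P=ray(c,np.c_[u,v],z,k)[:,:2]
    (cx,cy),(w,h),a=cv2.minAreaRect((P*1000).astype(np.float32))
    if h>w:w,h,a=h,w,a+90
    return [round(float(x),1) for x in(cx,cy,w,h,(a+90)%180-90)]
E
python3 - <<'E'
from h import *
im={}
for c in("scene","side"):
  im[c]=grab_frame(c)
  for q,z in(("stage",.016),("carrier_blue",.006),("bar_a",.05)):
    for d in regions_of(c,q)[:6]:
      m=d["pixels"];v,u=np.nonzero(m)
      print(c,q,round(d["score"],2),m.sum(),int(u.mean()),int(v.mean()),rect(c,m,z))
a=cv2.resize(im["scene"][160:270,165:405],None,fx=3.3,fy=3.3,interpolation=cv2.INTER_CUBIC)
cv2.imwrite("pics/crop1.png",a[:,:,::-1])
E
```

```text
scene stage 0.85 3548 223 233 [568.4, -91.6, 273.1, 134.7, 80.0]
scene carrier_blue 0.83 1214 357 259 [754.0, 228.6, 150.7, 66.5, 38.1]
scene carrier_blue 0.77 751 256 169 [368.4, 64.6, 154.0, 64.8, -56.7]
scene carrier_blue 0.74 789 391 191 [571.3, 434.7, 174.0, 59.5, -68.6]
scene carrier_blue 0.71 994 326 214 [592.5, 210.1, 165.4, 65.1, -79.0]
scene carrier_blue 0.7 3489 223 233 [561.8, -90.0, 272.1, 132.0, 79.4]
scene carrier_blue 0.57 612 326 128 [264.3, 349.9, 149.8, 83.5, 46.7]
scene bar_a 0.84 353 210 226 [562.9, -136.8, 112.1, 91.4, 79.7]
side stage 0.86 2610 291 237 [568.5, -99.1, 279.8, 112.6, 78.6]
side carrier_blue 0.97 484 172 166 [261.3, 351.6, 159.1, 86.9, 50.3]
side carrier_blue 0.96 427 257 145 [569.7, 443.9, 215.4, 72.3, -73.9]
side carrier_blue 0.88 712 212 211 [373.1, 63.4, 154.9, 74.4, -57.2]
side carrier_blue 0.85 565 275 176 [590.0, 223.7, 205.0, 64.9, -78.8]
side carrier_blue 0.64 498 320 167 [767.6, 242.1, 208.1, 69.3, 43.3]
side bar_a 0.7 2635 291 238 [558.7, -139.2, 270.6, 105.5, 79.3]
side bar_a 0.69 347 292 232 [563.2, -137.0, 116.5, 80.6, 78.0]
side bar_a 0.49 332 228 295 [372.0, -310.3, 87.9, 29.3, 81.6]
side bar_a 0.24 547 235 174 [452.8, 194.7, 197.8, 60.5, -75.6]
```

View pics/crop1.png

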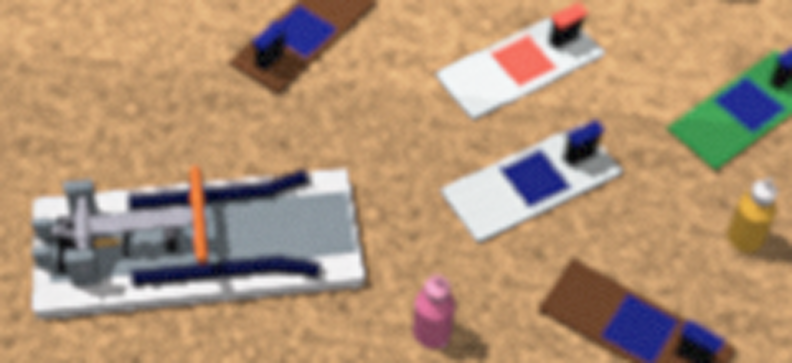

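The crop confirms the silver plate with the indigo cap. Its block is at the far end and its nose points towards the stage, whose mouth is on the right and clip on the left. I'll move over the stage.

Emit:
apply_moves:
  targets:
    - {"translation":[-0.32,-0.32,0],"twist":0,"hand":1}
    - {"translation":[-0.32,-0.32,0],"twist":0,"hand":1}
    - {"translation":[-0.32,-0.32,0],"twist":0,"hand":1}
    - {"translation":[-0.32,-0.32,0],"twist":0,"hand":1}
    - {"translation":[-0.32,-0.32,0],"twist":0,"hand":1}
    - {"translation":[-0.32,-0.32,0],"twist":0,"hand":1}
    - {"translation":[-0.32,-0.32,0],"twist":0,"hand":1}
    - {"translation":[-0.32,-0.32,0],"twist":0,"hand":1}

```text
time: 2.4
tool_pos: [0.339, 0.2937, 0.2165]
tool_rot: [0.0, 0.123, 0.992, 0.0]
contact_force: [0.8, 0.7, 0.6]
gripper_width: 1.001
grasp_force: 0.0
```

Emit:
apply_moves:
  targets:
    - {"translation":[-0.32,-0.32,0],"twist":0,"hand":0.6}
    - {"translation":[-0.32,-0.32,0],"twist":0,"hand":0.6}
    - {"translation":[-0.32,-0.32,0],"twist":0,"hand":0.6}
    - {"translation":[-0.32,-0.32,0],"twist":0,"hand":0.6}
    - {"translation":[-0.32,-0.32,0],"twist":0,"hand":0.6}
    - {"translation":[-0.32,-0.32,0],"twist":0,"hand":0.6}
    - {"translation":[-0.32,-0.32,0],"twist":0,"hand":0.6}
    - {"translation":[-0.32,-0.32,0],"twist":0,"hand":0.6}

```text
time: 3.2
tool_pos: [0.5248, -0.0174, 0.2165]
tool_rot: [0.0, 0.123, 0.992, 0.0]
contact_force: [-0.5, 0.7, -0.5]
gripper_width: 0.6
grasp_force: 0.0
```

Emit:
apply_moves:
  targets:
    - {"translation":[-0.32,-0.32,0],"twist":0,"hand":0.6}
    - {"translation":[-0.32,-0.32,0],"twist":0,"hand":0.6}
    - {"translation":[0,0,0],"twist":-0.63,"hand":0.6}
    - {"translation":[0,0,0],"twist":0,"hand":0.6}

```text
time: 3.6
tool_pos: [0.5707, -0.0944, 0.2158]
tool_rot: [-0.0, 0.093, 0.996, 0.0]
contact_force: [-0.2, 0.2, 0.2]
gripper_width: 0.601
grasp_force: 0.0
```

```bash
python3 - <<'E'
from h import *
s=state();print(s["time"],s["tool_pos"],s["tool_rot"],s["joint_pos"])
k=get_calibration("wrist");i=grab_frame("wrist");cv2.imwrite("pics/w1.png",i[:,:,::-1])
for q,z in(("stage",.016),("bar_a",.05),("carrier_blue",.006)):
    for d in regions_of("wrist",q)[:3]:
      m=d["pixels"];v,u=np.nonzero(m)
      print(q,round(d["score"],2),m.sum(),int(u.mean()),int(v.mean()),rect("wrist",m,z,k))
h=cv2.cvtColor(i,cv2.COLOR_RGB2HSV)
m=cv2.inRange(h,(5,170,150),(17,255,255))
print("orange",rect("wrist",m,.05,k))
m=cv2.inRange(h,(100,80,20),(135,255,140));v,u=np.nonzero(m)
n,l,st,ce=cv2.connectedComponentsWithStats(m)
for j in range(1,n):
  if st[j,4]>150: print("navy",st[j],ce[j],rect("wrist",l==j,.026,k))
E
```

```text
3.6 [ 0.5707366  -0.0943602   0.21581404] [-4.21785757e-04  9.27735956e-02  9.95687127e-01  1.67023446e-04] [-2.92551183e-01 -5.64601629e-02  1.72256545e+00  1.60830671e-04
  1.47638044e+00 -1.67754833e+00]
stage 0.9 21650 266 158 [571.0, -93.2, 276.9, 113.1, 79.6]
bar_a 0.96 2399 229 166 [562.4, -137.9, 116.2, 88.5, 79.9]
carrier_blue 0.97 1405 498 232 [730.2, 187.4, 103.9, 50.9, 3.1]
carrier_blue 0.85 320 343 5 [425.4, 22.8, 34.2, 16.1, 80.8]
carrier_blue 0.71 3067 481 143 [600.0, 172.1, 85.3, 62.1, -79.0]
orange [572.9, -85.1, 90.7, 8.1, -10.5]
navy [276 115  83  20 907] [316.67144432 126.80154355] [542.5, -27.4, 89.2, 17.0, 86.4]
navy [493 114  19  45 630] [503.46349206 135.37936508] [590.0, 185.1, 45.1, 23.9, 11.3]
navy [215 124  50  11 549] [239.54462659 129.00910747] [529.3, -109.9, 53.0, 10.7, 79.2]
navy [218 189  47  12 515] [240.86213592 194.65825243] [601.6, -123.2, 52.5, 13.0, 79.3]
navy [276 189  77  19 818] [312.99633252 195.77383863] [618.6, -41.4, 88.7, 17.7, 72.8]
navy [252 324  75  15 369] [292.06504065 331.09214092] [799.1, -99.4, 98.7, 10.9, 89.8]
```

View pics/w1.png

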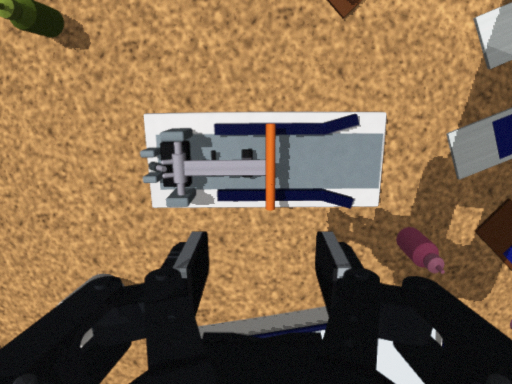

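The wrist view shows the orange bar at pixel (270,167), the mouth to the right, and rails at v≈129 and 195. Next I'll descend on bar_a and pinch it.

Emit:
apply_moves:
  targets:
    - {"translation":[-0.29,0.08,0],"twist":0,"hand":0.55}
    - {"translation":[0,0,0.45],"twist":0,"hand":0.55}
    - {"translation":[0,0,0.45],"twist":0,"hand":0.55}
    - {"translation":[0,0,0.4],"twist":0,"hand":0.55}
    - {"translation":[0,0,0.2],"twist":0,"hand":0.55}
    - {"translation":[0,0,0.1],"twist":0,"hand":0.55}
    - {"translation":[0,0,0],"twist":0,"hand":0.55}

```text
time: 4.5
tool_pos: [0.5995, -0.0898, 0.0551]
tool_rot: [-0.001, 0.091, 0.996, 0.0]
contact_force: [0.3, 0.4, 0.0]
gripper_width: 0.546
grasp_force: 0.0
```

Emit:
apply_moves:
  targets:
    - {"translation":[0,0,0],"twist":0,"hand":0.3}
    - {"translation":[0,0,0],"twist":0,"hand":0.2}
    - {"translation":[0,0,0],"twist":0,"hand":0.0}
    - {"translation":[0,0,0],"twist":0,"hand":0.0}
    - {"translation":[0,0,0],"twist":0,"hand":0.0}

```text
time: 5.0
tool_pos: [0.6008, -0.0908, 0.0568]
tool_rot: [0.0, 0.092, 0.996, -0.0]
contact_force: [-0.6, 0.4, 0.2]
gripper_width: 0.003
grasp_force: 0.0
```

```bash
python3 - <<'E'
from h import *
print(state()["tool_pos"])
a=grab_frame("side")[165:290,225:365];b=grab_frame("wrist")
a=cv2.resize(a,(430,384),interpolation=cv2.INTER_CUBIC)
o=np.hstack([a,b[:,140:510]]);print(o.shape)
cv2.imwrite("pics/p2.png",o[:,:,::-1])
E
```

```text
[ 0.60080456 -0.09076287  0.05680485]
(384, 800, 3)
```

View pics/p2.png

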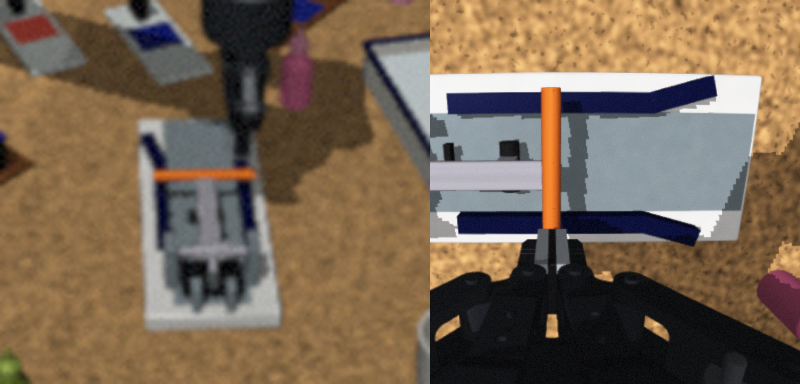

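```bash
python3 - <<'E'
from h import *
s=state();print(s["tool_pos"],s["gripper_width"])
for c in("scene","side","wrist"):
  k=get_calibration(c);i=grab_frame(c)
  h=cv2.cvtColor(i,cv2.COLOR_RGB2HSV);m=cv2.inRange(h,(5,170,120),(17,255,255))
  n,l,st,ce=cv2.connectedComponentsWithStats(m)
  P=proj([[.573,-.085,.055]],k)[0]
  for j in range(1,n):
    if st[j,4]>30 and np.hypot(*(ce[j]-P))<80: print(c,st[j],ce[j],rect(c,l==j,.052,k),rect(c,l==j,.03,k))
  print("pred",proj([[.6008,-.0908,.035],[.6008,-.0908,.055],[.5895,-.0908,.035],[.617,-.093,.05],[.529,-.077,.05]],k).round(1).tolist())
E
```

```text
[ 0.60055186 -0.09072144  0.05639479] 0.00022437319073770256
pred [[226.2, 236.6], [225.8, 232.6], [225.2, 233.2], [226.6, 238.8], [224.3, 211.3]]
side [276 220  32   4  74] [291.24324324 221.35135135] [572.0, -88.5, 83.1, 12.9, -12.0] [579.3, -61.7, 85.5, 13.3, -12.0]
pred [[301.9, 225.6], [302.2, 219.7], [297.9, 226.1], [308.2, 220.9], [274.9, 221.5]]
wrist [ 251   88   19  141 2496] [260.49839744 156.45392628] [563.8, -83.5, 73.4, 9.2, -10.5] [568.0, -84.4, 83.3, 10.5, -10.5]
pred [[259.9, 218.5], [259.8, 231.8], [256.4, 200.9], [261.3, 254.8], [260.4, 90.7]]
```

The bar stays fully visible and uncovered, so the shut fingers seem to sit above it. I'll feel downward gently.

Emit:
apply_moves:
  targets:
    - {"translation":[0,0,0.02],"twist":0,"hand":0}
    - {"translation":[0,0,0.02],"twist":0,"hand":0}
    - {"translation":[0,0,0],"twist":0,"hand":0}

```text
time: 5.55
tool_pos: [0.6001, -0.0905, 0.0516]
tool_rot: [-0.001, 0.092, 0.996, 0.0]
contact_force: [-0.8, -0.7, -0.5]
gripper_width: 0.005
grasp_force: 0.0
```

Emit:
apply_moves:
  targets:
    - {"translation":[0,0,0.02],"twist":0,"hand":0}
    - {"translation":[0,0,0.02],"twist":0,"hand":0}
    - {"translation":[0,0,0],"twist":0,"hand":0}

```text
time: 5.85
tool_pos: [0.6002, -0.0906, 0.0477]
tool_rot: [-0.0, 0.092, 0.996, 0.0]
contact_force: [0.3, -0.8, -0.3]
gripper_width: -0.001
grasp_force: 0.0
```

```bash
python3 - <<'E'
from h import *
s=state();print(s["tool_pos"],s["contact_force"])
a=grab_frame("side")[190:240,265:345];b=grab_frame("wrist")[60:320,160:380];c=grab_frame("scene")[195:255,180:270]
f=lambda x:cv2.resize(x,(int(x.shape[1]*390/x.shape[0]),390),interpolation=cv2.INTER_CUBIC)
o=np.hstack([cv2.resize(a,(460,288),interpolation=cv2.INTER_CUBIC),cv2.resize(b,(244,288))]);o2=cv2.resize(c,(432,288),interpolation=cv2.INTER_CUBIC)
o=np.vstack([o,np.pad(o2,((0,0),(0,o.shape[1]-432),(0,0)))])
cv2.imwrite("pics/p3.png",o[:,:,::-1])
E
```

```text
[ 0.60018707 -0.09057623  0.04773108] [ 0.29004014 -0.83762332 -0.34790034]
```

View pics/p3.png

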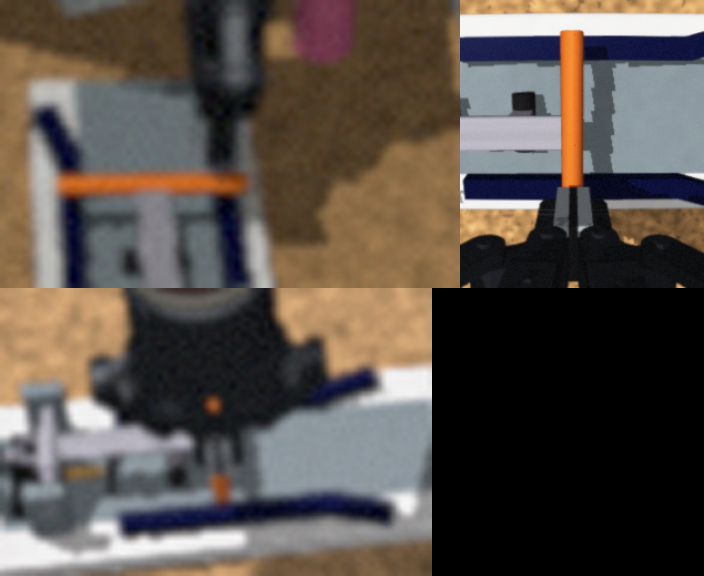

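Side view: the dark fingertip ends just above the bar (crop (225,168)). Scene view: the fingers are in line with the bar at (218,470). I'll keep feeling down.

Emit:
apply_moves:
  targets:
    - {"translation":[0,0,0.02],"twist":0,"hand":0}
    - {"translation":[0,0,0.02],"twist":0,"hand":0}
    - {"translation":[0,0,0],"twist":0,"hand":0}

```text
time: 6.3
tool_pos: [0.6002, -0.0906, 0.0437]
tool_rot: [-0.0, 0.092, 0.996, 0.0]
contact_force: [-0.3, 1.0, 0.2]
gripper_width: 0.001
grasp_force: 0.0
```

Emit:
apply_moves:
  targets:
    - {"translation":[0,0,0.02],"twist":0,"hand":0}
    - {"translation":[0,0,0.02],"twist":0,"hand":0}
    - {"translation":[0,0,0],"twist":0,"hand":0}

```text
time: 6.6
tool_pos: [0.6006, -0.0907, 0.0401]
tool_rot: [0.0, 0.092, 0.996, -0.0]
contact_force: [-0.3, 0.7, 1.1]
gripper_width: -0.001
grasp_force: 0.0
```

```bash
python3 - <<'E'
from h import *
s=state();print(s["tool_pos"],s["contact_force"],s["joint_pos"])
for c in("side","wrist"):
  k=get_calibration(c);i=grab_frame(c)
  h=cv2.cvtColor(i,cv2.COLOR_RGB2HSV);m=cv2.inRange(h,(5,170,120),(17,255,255))
  n,l,st,ce=cv2.connectedComponentsWithStats(m);j=1+np.argmax(st[1:,4]);print(st[j],rect(c,l==j,.05,k))
E
```

```text
[ 0.60055005 -0.09067753  0.04011439] [-0.34213994  0.72188674  1.14977501] [-2.72333767e-01  1.80429087e-01  1.78487023e+00  8.25312062e-07
  1.17622702e+00 -1.65931990e+00]
[276 220  24   4  51] [562.0, -83.8, 61.6, 12.9, -12.0]
[ 250   87   21  142 2788] [561.0, -83.0, 67.5, 9.3, -10.6]
```

Emit:
apply_moves:
  targets:
    - {"translation":[0,0,0.02],"twist":0,"hand":0}
    - {"translation":[0,0,0.02],"twist":0,"hand":0}
    - {"translation":[0,0,0],"twist":0,"hand":0}

```text
time: 7.0
tool_pos: [0.6008, -0.0908, 0.0394]
tool_rot: [-0.0, 0.092, 0.996, -0.0]
contact_force: [-7.7, 1.1, 17.2]
gripper_width: 0.002
grasp_force: 8.1
```

Contact came at TCP z≈0.040 on the bar top (0.055). The real fingertips are therefore about 15 mm behind the TCP instead of 22 mm ahead, a 37 mm offset that the wrist image bears out. I'll correct for it: lift, open, go deeper and pinch.

Emit:
apply_moves:
  targets:
    - {"translation":[0,0,-0.3],"twist":0,"hand":0.5}
    - {"translation":[0,0,0],"twist":0,"hand":0.5}
    - {"translation":[0,0,0],"twist":0,"hand":0.5}
    - {"translation":[0,0,0.2],"twist":0,"hand":0.5}
    - {"translation":[0,0,0.15],"twist":0,"hand":0.5}
    - {"translation":[0,0,0.12],"twist":0,"hand":0.5}
    - {"translation":[0,0,0],"twist":0,"hand":0.5}

```text
time: 7.7
tool_pos: [0.5978, -0.0899, 0.0155]
tool_rot: [-0.003, 0.092, 0.996, 0.001]
contact_force: [0.8, 0.1, 0.2]
gripper_width: 0.498
grasp_force: 0.0
```

Emit:
apply_moves:
  targets:
    - {"translation":[0,0,0],"twist":0,"hand":0.3}
    - {"translation":[0,0,0],"twist":0,"hand":0.15}
    - {"translation":[0,0,0],"twist":0,"hand":0.0}
    - {"translation":[0,0,0],"twist":0,"hand":0.0}
    - {"translation":[0,0,0],"twist":0,"hand":0.0}

```text
time: 8.2
tool_pos: [0.6012, -0.091, 0.0202]
tool_rot: [0.001, 0.092, 0.996, -0.0]
contact_force: [0.4, -0.8, 2.2]
gripper_width: 0.089
grasp_force: 58.7
```

Pinched (grip force 58.7 N). Now I'll swing it along the arc.

Emit:
apply_moves:
  targets:
    - {"translation":[0,-0.023,-0.169],"twist":0,"hand":0}
    - {"translation":[0,-0.052,-0.163],"twist":0,"hand":0}
    - {"translation":[0,-0.081,-0.151],"twist":0,"hand":0}
    - {"translation":[0,-0.106,-0.133],"twist":0,"hand":0}
    - {"translation":[0,0,0],"twist":0,"hand":0}

```text
time: 8.7
tool_pos: [0.5968, -0.1154, 0.0835]
tool_rot: [0.001, 0.092, 0.996, 0.002]
contact_force: [-1.0, 7.1, 4.1]
gripper_width: 0.09
grasp_force: 59.4
```

Emit:
apply_moves:
  targets:
    - {"translation":[0,-0.129,-0.113],"twist":0,"hand":0}
    - {"translation":[0,-0.146,-0.088],"twist":0,"hand":0}
    - {"translation":[0,-0.161,-0.06],"twist":0,"hand":0}
    - {"translation":[0,-0.149,-0.028],"twist":0,"hand":0}
    - {"translation":[0,0,0],"twist":0,"hand":0}

```text
time: 9.2
tool_pos: [0.5865, -0.1764, 0.1144]
tool_rot: [0.002, 0.093, 0.996, -0.002]
contact_force: [-4.7, -0.7, 14.6]
gripper_width: 0.095
grasp_force: 60.9
```

Emit:
apply_moves:
  targets:
    - {"translation":[0,0,0],"twist":0,"hand":0.2}
    - {"translation":[0,0,0],"twist":0,"hand":0.5}
    - {"translation":[0,0,0],"twist":0,"hand":0.5}
    - {"translation":[0,0,-0.3],"twist":0,"hand":0.5}
    - {"translation":[0,0,-0.4],"twist":0,"hand":0.5}
    - {"translation":[0,0,-0.3],"twist":0,"hand":0.5}
    - {"translation":[0,0,0],"twist":0,"hand":0.5}

```text
time: 9.9
tool_pos: [0.5875, -0.1743, 0.2151]
tool_rot: [0.004, 0.091, 0.996, -0.001]
contact_force: [0.4, -0.2, 1.1]
gripper_width: 0.5
grasp_force: 0.0
```

```bash
python3 - <<'E'
from h import *
s=state();print(s["time"],s["tool_pos"],s["contact_force"])
ks={}
for c in("scene","side"):
  k=get_calibration(c);i=grab_frame(c)
  h=cv2.cvtColor(i,cv2.COLOR_RGB2HSV);m=cv2.inRange(h,(5,170,120),(17,255,255))
  n,l,st,ce=cv2.connectedComponentsWithStats(m)
  P=proj([[.571-.181*.084,-.088-.983*.084,.141],[.571,-.088,.05]],k);print(c,P)
  for j in range(1,n):
    if st[j,4]>15 and np.hypot(*(ce[j]-P[0]))<60: print(c,st[j],ce[j])
  # carrier: bright pixels on silver plate near expected
  for d in regions_of(c,"carrier_blue")[:6]:
    mm=d["pixels"];v,u=np.nonzero(mm);p=proj([[.59,.205,.006]],k)[0]
    if np.hypot(u.mean()-p[0],v.mean()-p[1])<20:
      sw=cv2.inRange(h,(105,90,60),(130,255,255));print("carrier",rect(c,mm,.006,k))
      ys=(sw>0)&cv2.dilate(mm.astype(np.uint8),np.ones((5,5))).astype(bool)
      n2,l2,s2,c2=cv2.connectedComponentsWithStats(ys.astype(np.uint8))
      for j in range(1,n2):
        if s2[j,4]>15: print("  ind",s2[j,4],c2[j],rect(c,l2==j,.006,k),rect(c,l2==j,.044,k))
E
```

```text
9.9 [ 0.58748191 -0.17427505  0.21514433] [ 0.39591012 -0.2232652   1.08486636]
scene [[188.65144709 207.62749816]
 [224.18257419 224.4290543 ]]
scene [185 194   3  29  82] [186.03658537 207.56097561]
carrier [594.9, 208.1, 163.3, 64.0, -80.1]
  ind 41 [341.97560976 200.2195122 ] [561.1, 269.1, 31.6, 13.4, -76.9] [585.6, 252.1, 30.4, 12.9, -76.9]
  ind 171 [326.69005848 213.60233918] [591.5, 207.5, 41.9, 40.8, 12.5] [614.8, 192.9, 40.4, 39.3, 12.5]
side [[294.23087426 214.13014676]
 [291.09772515 222.01258671]]
side [276 214  38   4 119] [295.23529412 215.7394958 ]
carrier [588.9, 224.4, 206.4, 66.3, -79.5]
  ind 20 [269.4  160.15] [594.3, 314.1, 32.0, 12.3, -74.9] [581.4, 251.4, 30.5, 11.7, -74.9]
  ind 48 [276.35416667 175.16666667] [598.2, 217.4, 55.1, 26.0, -33.6] [585.1, 159.3, 52.5, 24.7, -33.6]
```

The clip is up: the bar shows at scene (186,208), which matches 1.5 rad. Now over to the blue carrier's grip.

Emit:
apply_moves:
  targets:
    - {"translation":[0.09,0.465,0],"twist":0,"hand":0.5}
    - {"translation":[0.09,0.465,0],"twist":0,"hand":0.5}
    - {"translation":[0.09,0.465,0],"twist":0,"hand":0.5}
    - {"translation":[0.09,0.465,0],"twist":0,"hand":0.5}
    - {"translation":[0.09,0.465,0],"twist":0,"hand":0.5}
    - {"translation":[0.09,0.465,0],"twist":0,"hand":0.5}
    - {"translation":[0.09,0.465,0],"twist":0,"hand":0.5}
    - {"translation":[0.09,0.465,0],"twist":0,"hand":0.5}

```text
time: 10.9
tool_pos: [0.5806, 0.2068, 0.207]
tool_rot: [-0.002, 0.092, 0.996, -0.001]
contact_force: [-0.0, -0.1, 0.6]
gripper_width: 0.501
grasp_force: 0.0
```

Emit:
apply_moves:
  targets:
    - {"translation":[0.09,0.465,0],"twist":0,"hand":0.6}
    - {"translation":[0,0,0],"twist":1,"hand":0.6}
    - {"translation":[0,0,0],"twist":1,"hand":0.6}
    - {"translation":[0,0,0],"twist":1,"hand":0.6}
    - {"translation":[0,0,0],"twist":1,"hand":0.6}
    - {"translation":[0,0,0],"twist":1,"hand":0.6}
    - {"translation":[0,0,0],"twist":1,"hand":0.6}
    - {"translation":[0,0,0],"twist":1,"hand":0.6}

```text
time: 11.7
tool_pos: [0.5805, 0.2521, 0.2067]
tool_rot: [-0.002, 0.429, 0.903, -0.001]
contact_force: [-0.6, 0.7, 0.1]
gripper_width: 0.6
grasp_force: 0.0
```

Emit:
apply_moves:
  targets:
    - {"translation":[0,0,0],"twist":1,"hand":0.6}
    - {"translation":[0,0,0],"twist":1,"hand":0.6}
    - {"translation":[0,0,0],"twist":1,"hand":0.6}
    - {"translation":[0,0,0],"twist":1,"hand":0.6}
    - {"translation":[0,0,0],"twist":1,"hand":0.6}
    - {"translation":[0,0,0],"twist":0,"hand":0.6}

```text
time: 12.3
tool_pos: [0.5807, 0.2521, 0.207]
tool_rot: [-0.001, 0.638, 0.77, -0.002]
contact_force: [0.2, 0.7, 0.1]
gripper_width: 0.602
grasp_force: 0.0
```

```bash
cat > wc.py <<'E'
from h import *
def run(name,box=None):
  s=state();print(s["time"],s["tool_pos"],s["tool_rot"],s["joint_pos"])
  a=s["tool_rot"];th=2*np.arctan2(a[2],a[1]);print("tool y deg",np.degrees(th)-90)
  k=get_calibration("wrist");i=grab_frame("wrist");cv2.imwrite(f"pics/{name}.png",i[:,:,::-1])
  h=cv2.cvtColor(i,cv2.COLOR_RGB2HSV);m=cv2.inRange(h,(105,90,60),(130,255,255))
  n,l,st,ce=cv2.connectedComponentsWithStats(m)
  for j in range(1,n):
    if st[j,4]>150: print("ind",st[j],ce[j].round(),rect("wrist",l==j,.006,k),rect("wrist",l==j,.044,k))
E
python3 -c "
import wc;wc.run('w3')"
```

```text
12.3 [0.58066573 0.25207606 0.20702537] [-0.00123598  0.63789854  0.77011746 -0.00173875] [2.92018495e-01 7.98738371e-02 1.59981887e+00 1.32780485e-04
 1.46616447e+00 1.04744648e-01]
tool y deg 10.72919035881516
ind [265   0  49  23 889] [288.   9.] [578.4, 416.6, 47.8, 22.2, 18.3] [577.4, 406.5, 42.7, 19.9, 18.3]
ind [  0   2  24  57 713] [ 8. 30.] [281.0, 347.9, 60.2, 29.3, -86.9] [311.4, 345.1, 53.9, 26.2, -86.9]
ind [ 245  151   41   68 1878] [265. 192.] [589.3, 226.2, 80.6, 47.1, -79.2] [587.2, 236.2, 72.1, 42.2, -79.2]
ind [ 378  180   48   50 1403] [402. 205.] [755.9, 233.0, 48.0, 45.9, -51.6] [736.2, 242.3, 42.9, 41.0, -51.6]
ind [441 186  30  23 346] [456. 197.] [818.9, 255.2, 35.8, 15.8, 38.8] [792.5, 262.1, 32.0, 14.2, 38.8]
ind [ 54 253  44  40 983] [ 76. 272.] [369.4, 63.5, 48.2, 46.1, 33.9] [390.5, 90.7, 43.1, 41.2, 33.9]
```

View pics/w3.png

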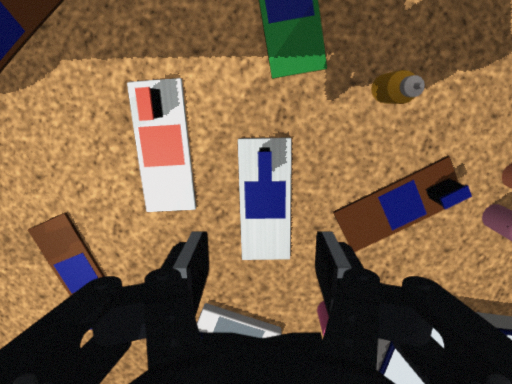

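The wrist view is centred on the silver plate. Plate corners are at (238,138), (291,138), (291,259) and (242,259), the cap is at about (265,165), and the coral carrier is to the left.

```bash
python3 - <<'E'
from h import *
print(ray("wrist",[[238,138],[291,138],[291,259],[242,259]],.006).round(4), ray("wrist",[[238,138],[291,138],[291,259],[242,259]],.006).mean(0).round(4))
print(ray("wrist",[[265,150],[265,181]],.044).round(4))
E
```

```text
[[0.5496 0.2746 0.006 ]
 [0.6079 0.2857 0.006 ]
 [0.6398 0.139  0.006 ]
 [0.5797 0.1275 0.006 ]] [0.5942 0.2067 0.006 ]
[[0.5805 0.2727 0.044 ]
 [0.5867 0.2409 0.044 ]]
```

Emit:
apply_moves:
  targets:
    - {"translation":[0.031,0.045,0],"twist":0,"hand":0.5}
    - {"translation":[0,0,0.45],"twist":0,"hand":0.5}
    - {"translation":[0,0,0.45],"twist":0,"hand":0.5}
    - {"translation":[0,0,0.45],"twist":0,"hand":0.5}
    - {"translation":[0,0,0.4],"twist":0,"hand":0.5}
    - {"translation":[0,0,0.2],"twist":0,"hand":0.5}
    - {"translation":[0,0,0.1],"twist":0,"hand":0.5}
    - {"translation":[0,0,0],"twist":0,"hand":0.5}

```text
time: 13.15
tool_pos: [0.5846, 0.256, 0.0029]
tool_rot: [-0.001, 0.638, 0.77, -0.001]
contact_force: [-0.5, -0.0, -0.1]
gripper_width: 0.499
grasp_force: 0.0
```

Emit:
apply_moves:
  targets:
    - {"translation":[0,0,0],"twist":0,"hand":0.3}
    - {"translation":[0,0,0],"twist":0,"hand":0.2}
    - {"translation":[0,0,0],"twist":0,"hand":0.0}
    - {"translation":[0,0,0],"twist":0,"hand":0.0}
    - {"translation":[0,0,0],"twist":0,"hand":0.0}

```text
time: 13.65
tool_pos: [0.5872, 0.2568, 0.0071]
tool_rot: [0.001, 0.638, 0.77, 0.002]
contact_force: [-1.3, -0.5, 6.1]
gripper_width: 0.126
grasp_force: 61.4
```

Emit:
apply_moves:
  targets:
    - {"translation":[0,0,-0.1],"twist":0,"hand":0}
    - {"translation":[0,0,-0.25],"twist":0,"hand":0}
    - {"translation":[0,0,-0.3],"twist":0,"hand":0}
    - {"translation":[0,0,0],"twist":0.925,"hand":0}
    - {"translation":[0,0,0],"twist":0.925,"hand":0}
    - {"translation":[0,0,0],"twist":0.925,"hand":0}
    - {"translation":[0,0,0],"twist":0.925,"hand":0}
    - {"translation":[0,0,0],"twist":0,"hand":0}

```text
time: 14.45
tool_pos: [0.5852, 0.256, 0.0694]
tool_rot: [-0.0, 0.769, 0.64, -0.0]
contact_force: [-0.4, 0.2, -2.4]
gripper_width: 0.121
grasp_force: 60.2
```

Emit:
apply_moves:
  targets:
    - {"translation":[-0.33,0.12,0],"twist":0,"hand":0}
    - {"translation":[-0.33,0.12,0],"twist":0,"hand":0}
    - {"translation":[-0.33,0.12,0],"twist":0,"hand":0}
    - {"translation":[-0.33,0.12,0],"twist":0,"hand":0}
    - {"translation":[0,0,0],"twist":0,"hand":0}

```text
time: 14.95
tool_pos: [0.6093, 0.1139, 0.0697]
tool_rot: [0.001, 0.769, 0.639, -0.0]
contact_force: [-0.6, 0.9, -2.1]
gripper_width: 0.125
grasp_force: 60.2
```

```bash
python3 - <<'E'
from h import *
import wc
wc.run("w4")
s=state()
O=np.array([.571,-.088]);ex=np.array([-.182,-.983]);ey=np.array([.983,-.182]);p=s["tool_pos"][:2]-O;print("stage xy",p@ex,p@ey,s["contact_force"],s["ft_torque"])
a=grab_frame("side")[140:270,235:360]
c=grab_frame("scene")[180:270,165:355]
o=np.vstack([cv2.resize(c,(600,284),interpolation=cv2.INTER_CUBIC),np.pad(cv2.resize(a,(300,312),interpolation=cv2.INTER_CUBIC),((0,0),(0,300),(0,0)))])
o[284:,310:600]=cv2.resize(cv2.imread("pics/w4.png")[:,:,::-1][80:330,150:380],(290,312))
cv2.imwrite("pics/p5.png",o[:,:,::-1])
E
```

```text
14.95 [0.60934849 0.11388006 0.06969936] [ 6.12857125e-04  7.69441411e-01  6.38716959e-01 -4.30132229e-04] [ 6.54889038e-02  1.71002879e-01  1.74028398e+00 -1.58850436e-03
  1.23028317e+00  2.51156036e-01]
tool y deg -10.607547788912001
ind [ 415    0   69   38 1336] [449.  12.] [754.0, 213.0, 47.5, 23.4, -6.9] [731.6, 207.8, 39.3, 19.4, -6.9]
ind [ 242  237   41  101 2930] [262. 290.] [596.8, 38.3, 92.4, 33.7, 78.2] [601.2, 63.0, 76.6, 27.9, 78.2]
ind [   0  275   34   57 1098] [ 12. 305.] [371.3, 59.7, 48.4, 36.3, 33.5] [414.3, 80.8, 40.1, 30.1, 33.5]
stage xy -0.20725752818748916 0.0002553654310516115 [ 0.15974155 -0.15273311 -1.37454897] [ 0.09327327 -0.01899511 -0.0066051 ]
```

View pics/p5.png

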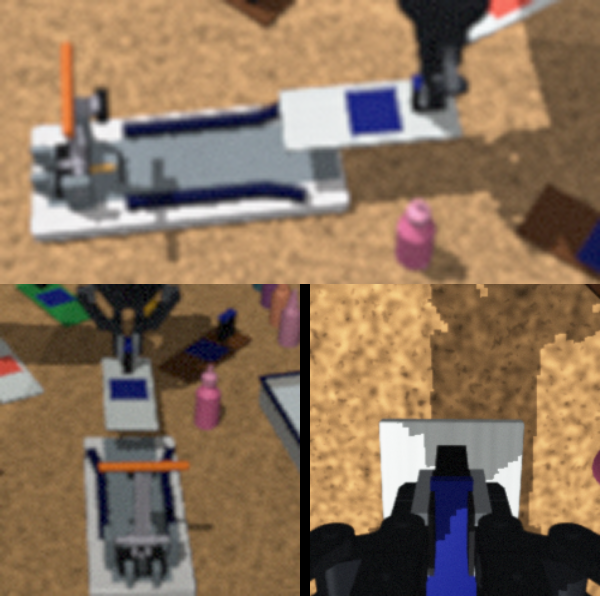

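The carrier is held square and level in front of the mouth: side crop (130,390) over the guide at (135,470). I'll lower it onto the bed.

Emit:
apply_moves:
  targets:
    - {"translation":[0,0,0.2],"twist":0,"hand":0}
    - {"translation":[0,0,0.15],"twist":0,"hand":0}
    - {"translation":[0,0,0.07],"twist":0,"hand":0}
    - {"translation":[0,0,0.03],"twist":0,"hand":0}
    - {"translation":[0,0,0],"twist":0,"hand":0}
    - {"translation":[0,0,0],"twist":0,"hand":0}

```text
time: 15.7
tool_pos: [0.6094, 0.1179, 0.0254]
tool_rot: [0.0, 0.769, 0.64, 0.0]
contact_force: [0.3, -0.6, -2.8]
gripper_width: 0.124
grasp_force: 60.2
```

Emit:
apply_moves:
  targets:
    - {"translation":[-0.05,0,0.015],"twist":0,"hand":0}
    - {"translation":[-0.1,0,0],"twist":0,"hand":0}
    - {"translation":[-0.1,0,0],"twist":0,"hand":0}
    - {"translation":[-0.1,0,0],"twist":0,"hand":0}
    - {"translation":[-0.1,0,0],"twist":0,"hand":0}
    - {"translation":[0,0,0],"twist":0,"hand":0}
    - {"translation":[0,0,0],"twist":0,"hand":0}

```text
time: 16.4
tool_pos: [0.6007, 0.073, 0.0233]
tool_rot: [-0.0, 0.769, 0.639, 0.0]
contact_force: [-0.3, 0.1, -2.3]
gripper_width: 0.123
grasp_force: 60.2
```

Emit:
apply_moves:
  targets:
    - {"translation":[-0.1,0,0.005],"twist":0,"hand":0}
    - {"translation":[-0.1,0,0],"twist":0,"hand":0}
    - {"translation":[-0.1,0,0],"twist":0,"hand":0}
    - {"translation":[-0.1,0,0],"twist":0,"hand":0}
    - {"translation":[-0.1,0,0],"twist":0,"hand":0}
    - {"translation":[-0.1,0,0],"twist":0,"hand":0}
    - {"translation":[0,0,0],"twist":0,"hand":0}
    - {"translation":[0,0,0],"twist":0,"hand":0}

```text
time: 17.2
tool_pos: [0.59, 0.0133, 0.0231]
tool_rot: [0.001, 0.769, 0.639, -0.0]
contact_force: [-1.0, -3.3, 2.9]
gripper_width: 0.126
grasp_force: 60.7
```

Emit:
apply_moves:
  targets:
    - {"translation":[-0.05,0,-0.008],"twist":0,"hand":0}
    - {"translation":[-0.05,0,0],"twist":0,"hand":0}
    - {"translation":[-0.05,0,0],"twist":0,"hand":0}
    - {"translation":[0,0,0],"twist":0,"hand":0}
    - {"translation":[0,0,0],"twist":0,"hand":0}

```text
time: 17.7
tool_pos: [0.5867, -0.0005, 0.0231]
tool_rot: [-0.0, 0.769, 0.639, -0.0]
contact_force: [-0.4, 0.5, -1.9]
gripper_width: 0.126
grasp_force: 60.2
```

Emit:
apply_moves:
  targets:
    - {"translation":[-0.02,0,0],"twist":0,"hand":0}
    - {"translation":[-0.02,0,0],"twist":0,"hand":0}
    - {"translation":[-0.02,0,0],"twist":0,"hand":0}
    - {"translation":[-0.02,0,0],"twist":0,"hand":0}
    - {"translation":[0,0,0],"twist":0,"hand":0}
    - {"translation":[0,0,0],"twist":0,"hand":0}

```text
time: 18.3
tool_pos: [0.5855, -0.0082, 0.0234]
tool_rot: [-0.0, 0.769, 0.639, -0.0]
contact_force: [0.1, 0.6, -2.8]
gripper_width: 0.123
grasp_force: 60.2
```

Emit:
apply_moves:
  targets:
    - {"translation":[-0.01,0,0],"twist":0,"hand":0}
    - {"translation":[-0.01,0,0],"twist":0,"hand":0}
    - {"translation":[-0.01,0,0],"twist":0,"hand":0}
    - {"translation":[0,0,0],"twist":0,"hand":0}
    - {"translation":[0,0,0],"twist":0,"hand":0}

```text
time: 18.8
tool_pos: [0.585, -0.0112, 0.0235]
tool_rot: [0.0, 0.769, 0.64, -0.0]
contact_force: [-0.1, -0.3, -2.6]
gripper_width: 0.123
grasp_force: 60.2
```

Emit:
apply_moves:
  targets:
    - {"translation":[-0.01,0,0],"twist":0,"hand":0}
    - {"translation":[-0.01,0,0],"twist":0,"hand":0}
    - {"translation":[-0.005,0,0],"twist":0,"hand":0}
    - {"translation":[0,0,0],"twist":0,"hand":0}
    - {"translation":[0,0,0],"twist":0,"hand":0}

```text
time: 19.3
tool_pos: [0.5846, -0.0136, 0.0235]
tool_rot: [-0.0, 0.769, 0.64, 0.0]
contact_force: [-0.9, 0.0, -2.7]
gripper_width: 0.125
grasp_force: 60.2
```

Emit:
apply_moves:
  targets:
    - {"translation":[-0.01,0,0],"twist":0,"hand":0}
    - {"translation":[-0.01,0,0],"twist":0,"hand":0}
    - {"translation":[-0.005,0,0],"twist":0,"hand":0}
    - {"translation":[0,0,0],"twist":0,"hand":0}
    - {"translation":[0,0,0],"twist":0,"hand":0}

```text
time: 19.8
tool_pos: [0.5841, -0.0161, 0.0235]
tool_rot: [0.0, 0.769, 0.64, 0.0]
contact_force: [-0.3, -0.6, -3.3]
gripper_width: 0.123
grasp_force: 60.2
```

Emit:
apply_moves:
  targets:
    - {"translation":[-0.01,0,0],"twist":0,"hand":0}
    - {"translation":[-0.01,0,0],"twist":0,"hand":0}
    - {"translation":[0,0,0],"twist":0,"hand":0}
    - {"translation":[0,0,0],"twist":0,"hand":0}

```text
time: 20.2
tool_pos: [0.5838, -0.0181, 0.0235]
tool_rot: [-0.0, 0.769, 0.64, 0.0]
contact_force: [0.1, -0.7, -2.8]
gripper_width: 0.126
grasp_force: 60.2
```

Emit:
apply_moves:
  targets:
    - {"translation":[-0.01,0,0],"twist":0,"hand":0}
    - {"translation":[-0.01,0,0],"twist":0,"hand":0}
    - {"translation":[-0.005,0,0],"twist":0,"hand":0}
    - {"translation":[0,0,0],"twist":0,"hand":0}
    - {"translation":[0,0,0],"twist":0,"hand":0}

```text
time: 20.7
tool_pos: [0.5833, -0.0205, 0.0235]
tool_rot: [-0.0, 0.769, 0.64, -0.0]
contact_force: [0.2, 0.7, -2.1]
gripper_width: 0.124
grasp_force: 60.2
```

Emit:
apply_moves:
  targets:
    - {"translation":[-0.01,0,0],"twist":0,"hand":0}
    - {"translation":[-0.01,0,0],"twist":0,"hand":0}
    - {"translation":[-0.005,0,0],"twist":0,"hand":0}
    - {"translation":[0,0,0],"twist":0,"hand":0}
    - {"translation":[0,0,0],"twist":0,"hand":0}

```text
time: 21.2
tool_pos: [0.5829, -0.0229, 0.0235]
tool_rot: [-0.0, 0.769, 0.64, 0.0]
contact_force: [0.0, 0.1, -2.3]
gripper_width: 0.122
grasp_force: 60.2
```

Emit:
apply_moves:
  targets:
    - {"translation":[-0.01,0,0],"twist":0,"hand":0}
    - {"translation":[-0.01,0,0],"twist":0,"hand":0}
    - {"translation":[-0.005,0,0],"twist":0,"hand":0}
    - {"translation":[0,0,0],"twist":0,"hand":0}
    - {"translation":[0,0,0],"twist":0,"hand":0}

```text
time: 21.7
tool_pos: [0.5826, -0.0244, 0.0237]
tool_rot: [-0.001, 0.769, 0.639, 0.001]
contact_force: [0.3, 5.4, -0.6]
gripper_width: 0.124
grasp_force: 60.4
```

Contact: 5.4 N against the stop with the tip pressed in. I'll set it down onto the bed and check.

Emit:
apply_moves:
  targets:
    - {"translation":[-0.002,0,0.01],"twist":0,"hand":0}
    - {"translation":[0,0,0],"twist":0,"hand":0}
    - {"translation":[0,0,0],"twist":0,"hand":0}

```text
time: 22.0
tool_pos: [0.5828, -0.0244, 0.0231]
tool_rot: [-0.001, 0.769, 0.639, 0.001]
contact_force: [0.6, 5.4, 0.7]
gripper_width: 0.123
grasp_force: 60.6
```

Emit:
apply_moves:
  targets:
    - {"translation":[0,0,0.005],"twist":0,"hand":0.14}
    - {"translation":[0,0,0],"twist":0,"hand":0.2}
    - {"translation":[0,0,0],"twist":0,"hand":0.4}
    - {"translation":[0,0,0],"twist":0,"hand":0.4}
    - {"translation":[0,0,-0.2],"twist":0,"hand":0.4}
    - {"translation":[0,0,-0.4],"twist":0,"hand":0.4}
    - {"translation":[0,0,-0.4],"twist":0,"hand":0.4}
    - {"translation":[0,0,-0.4],"twist":0,"hand":0.4}

```text
time: 22.8
tool_pos: [0.5821, -0.026, 0.1633]
tool_rot: [0.0, 0.769, 0.639, -0.0]
contact_force: [0.7, 0.4, 0.5]
gripper_width: 0.403
grasp_force: 0.0
```

```bash
python3 - <<'E'
from h import *
s=state();print(s["time"],s["tool_pos"],s["tool_rot"],s["joint_pos"],s["contact_force"])
import wc
wc.run("w6")
a=grab_frame("side")[160:275,235:350];c=grab_frame("scene")[185:260,165:315]
o=np.vstack([cv2.resize(c,(600,300),interpolation=cv2.INTER_CUBIC),np.zeros((300,600,3),np.uint8)])
o[300:,:300]=cv2.resize(a,(300,300),interpolation=cv2.INTER_CUBIC)
o[300:,300:]=cv2.resize(cv2.imread("pics/w6.png")[:,:,::-1][84:384,130:430],(300,300))
cv2.imwrite("pics/p7.png",o[:,:,::-1])
E
```

```text
22.8 [ 0.58205529 -0.02595426  0.16334566] [ 8.19659368e-05  7.68859385e-01  6.39417816e-01 -3.08599313e-04] [-1.71966968e-01 -8.98812075e-03  1.76509585e+00 -5.86282745e-04
  1.38576012e+00  1.14555738e-02] [0.7002132  0.37443207 0.46996481]
22.8 [ 0.58205529 -0.02595426  0.16334566] [ 8.19659368e-05  7.68859385e-01  6.39417816e-01 -3.08599313e-04] [-1.71966968e-01 -8.98812075e-03  1.76509585e+00 -5.86282745e-04
  1.38576012e+00  1.14555738e-02]
tool y deg -10.50315270678935
ind [477  89   7 234 500] [481. 202.] [811.0, -122.3, 278.3, 4.7, -89.9] [785.1, -102.4, 244.8, 4.2, -89.9]
ind [  10   91   59   90 2439] [ 41. 131.] [374.0, 49.7, 76.9, 55.2, -57.9] [400.6, 48.9, 67.6, 48.6, -57.9]
ind [ 205  138   28  148 1276] [222. 199.] [534.1, -66.8, 165.2, 18.5, 84.2] [541.5, -53.6, 145.3, 16.3, 84.2]
ind [294 159  18  91 605] [301. 200.] [614.9, -69.9, 98.8, 14.4, 76.3] [612.6, -56.3, 86.9, 12.6, 76.3]
ind [ 238  164   49   77 2574] [262. 211.] [576.4, -59.8, 83.2, 50.1, 79.0] [578.7, -47.4, 73.2, 44.0, 79.0]
```

View pics/p7.png

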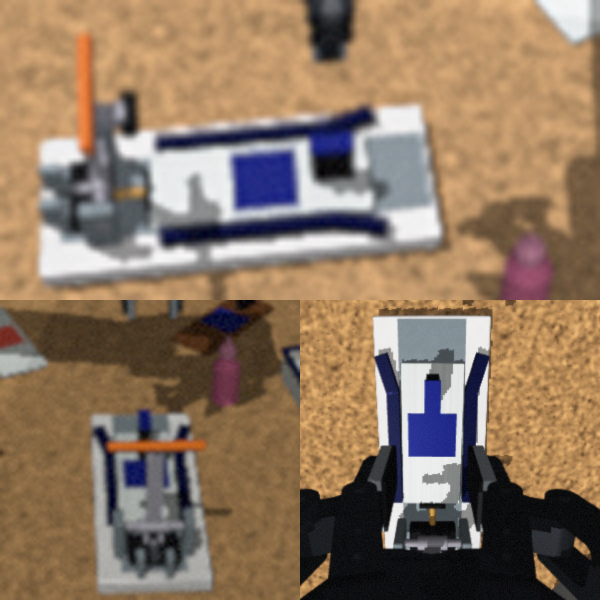

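The carrier lies square between the rails with its nose at the brass screw (wrist crop (432,512)), and the clip is still up. I'll rotate and go to the upright bar.

Emit:
apply_moves:
  targets:
    - {"translation":[0,0,-0.3],"twist":-1,"hand":0.5}
    - {"translation":[0,0,0],"twist":-1,"hand":0.5}
    - {"translation":[0,0,0],"twist":-1,"hand":0.5}
    - {"translation":[0,0,0],"twist":-1,"hand":0.5}
    - {"translation":[0,0,0],"twist":-1,"hand":0.5}
    - {"translation":[0,0,0],"twist":-1,"hand":0.5}
    - {"translation":[0,0,0],"twist":-1,"hand":0.5}
    - {"translation":[0,0,0],"twist":-1,"hand":0.5}

```text
time: 23.75
tool_pos: [0.5814, -0.0257, 0.1899]
tool_rot: [-0.001, 0.457, 0.889, -0.001]
contact_force: [0.2, -0.6, -0.3]
gripper_width: 0.503
grasp_force: 0.0
```

Emit:
apply_moves:
  targets:
    - {"translation":[0,0,0],"twist":-1,"hand":0.5}
    - {"translation":[0,0,0],"twist":-1,"hand":0.5}
    - {"translation":[0,0,0],"twist":-1,"hand":0.5}
    - {"translation":[0,0,0],"twist":-1,"hand":0.5}
    - {"translation":[0,0,0],"twist":-1,"hand":0.5}
    - {"translation":[0,0,0],"twist":-1,"hand":0.5}
    - {"translation":[0,0,0],"twist":-1,"hand":0.5}
    - {"translation":[0,0,0],"twist":-0.71,"hand":0.5}

```text
time: 24.55
tool_pos: [0.5814, -0.0257, 0.1899]
tool_rot: [-0.002, 0.09, 0.996, -0.0]
contact_force: [-0.1, 0.1, -1.0]
gripper_width: 0.5
grasp_force: 0.0
```

Emit:
apply_moves:
  targets:
    - {"translation":[-0.08,-0.4,0],"twist":0,"hand":0.5}
    - {"translation":[-0.08,-0.4,0],"twist":0,"hand":0.5}
    - {"translation":[-0.08,-0.4,0],"twist":0,"hand":0.5}
    - {"translation":[-0.07,-0.35,0],"twist":0,"hand":0.5}
    - {"translation":[0,0,0],"twist":0,"hand":0.5}
    - {"translation":[0,0,0],"twist":0,"hand":0.5}

```text
time: 25.15
tool_pos: [0.5837, -0.184, 0.1901]
tool_rot: [-0.001, 0.092, 0.996, 0.001]
contact_force: [-0.1, -0.0, -0.1]
gripper_width: 0.502
grasp_force: 0.0
```

```bash
python3 - <<'E'
from h import *
s=state();print(s["time"],s["tool_pos"],s["tool_rot"])
for c in("wrist","scene","side"):
  k=get_calibration(c);i=grab_frame(c);h=cv2.cvtColor(i,cv2.COLOR_RGB2HSV);m=cv2.inRange(h,(5,170,120),(17,255,255))
  n,l,st,ce=cv2.connectedComponentsWithStats(m);P=proj([[.571-.182*.092,-.088-.983*.092,.141]],k);print(P)
  for j in range(1,n):
    if st[j,4]>25 and np.hypot(*(ce[j]-P[0]))<90: print(c,st[j],rect(c,l==j,.141,k))
E
```

```text
25.15 [ 0.58372744 -0.18404761  0.19013554] [-1.42207748e-03  9.21698046e-02  9.95742113e-01  5.91106555e-04]
[[260.23286119 160.07698468]]
wrist [ 257   91   16  137 1914] [556.5, -175.8, 91.1, 9.7, -10.2]
[[185.47214911 207.89425826]]
scene [185 194   3  29  80] [553.9, -177.0, 88.2, 5.2, -10.9]
[[294.41950532 216.1675061 ]]
side [276 213  38   5 122] [555.7, -174.0, 89.3, 15.8, -12.0]
```

Emit:
apply_moves:
  targets:
    - {"translation":[0,0.025,0.4],"twist":0,"hand":0.5}
    - {"translation":[0,0,0.25],"twist":0,"hand":0.5}
    - {"translation":[0,0,0.14],"twist":0,"hand":0.5}
    - {"translation":[0,0,0],"twist":0,"hand":0.5}
    - {"translation":[0,0,0],"twist":0,"hand":0.3}
    - {"translation":[0,0,0],"twist":0,"hand":0.15}
    - {"translation":[0,0,0],"twist":0,"hand":0}
    - {"translation":[0,0,0],"twist":0,"hand":0}

```text
time: 26.1
tool_pos: [0.5864, -0.1821, 0.1154]
tool_rot: [0.002, 0.091, 0.996, -0.001]
contact_force: [-0.7, -1.9, 4.7]
gripper_width: 0.089
grasp_force: 58.9
```

Emit:
apply_moves:
  targets:
    - {"translation":[0,0,0],"twist":0,"hand":0}
    - {"translation":[0,0,0],"twist":0,"hand":0}

```text
time: 26.3
tool_pos: [0.5864, -0.1821, 0.1154]
tool_rot: [0.002, 0.091, 0.996, -0.001]
contact_force: [0.0, -1.9, 6.7]
gripper_width: 0.085
grasp_force: 59.0
```

Pinched. Now down under control.

Emit:
apply_moves:
  targets:
    - {"translation":[0,0.142,0.015],"twist":0,"hand":0}
    - {"translation":[0,0.138,0.036],"twist":0,"hand":0}
    - {"translation":[0,0.131,0.056],"twist":0,"hand":0}
    - {"translation":[0,0.121,0.075],"twist":0,"hand":0}
    - {"translation":[0,0.109,0.092],"twist":0,"hand":0}
    - {"translation":[0,0,0],"twist":0,"hand":0}

```text
time: 26.9
tool_pos: [0.5984, -0.1176, 0.0857]
tool_rot: [0.002, 0.091, 0.996, -0.0]
contact_force: [5.5, -2.5, 0.8]
gripper_width: 0.086
grasp_force: 61.2
```

Emit:
apply_moves:
  targets:
    - {"translation":[0,0.05,0.052],"twist":0,"hand":0}
    - {"translation":[0,0.043,0.056],"twist":0,"hand":0}
    - {"translation":[0,0.04,0.06],"twist":0,"hand":0}
    - {"translation":[0,0.037,0.06],"twist":0,"hand":0}
    - {"translation":[0,0.041,0.086],"twist":0,"hand":0}
    - {"translation":[0,0.032,0.089],"twist":0,"hand":0}
    - {"translation":[0,0,0],"twist":0,"hand":0}

```text
time: 27.6
tool_pos: [0.602, -0.0936, 0.0431]
tool_rot: [0.001, 0.091, 0.996, 0.0]
contact_force: [9.7, -0.6, -4.2]
gripper_width: 0.085
grasp_force: 58.7
```

Emit:
apply_moves:
  targets:
    - {"translation":[0,0.016,0.06],"twist":0,"hand":0}
    - {"translation":[0,0.01,0.05],"twist":0,"hand":0}
    - {"translation":[0,0,0],"twist":0,"hand":0}
    - {"translation":[0,0,0],"twist":0,"hand":0}

```text
time: 28.0
tool_pos: [0.602, -0.0917, 0.0325]
tool_rot: [0.001, 0.091, 0.996, -0.0]
contact_force: [7.9, -2.7, -5.2]
gripper_width: 0.088
grasp_force: 58.5
```

Emit:
apply_moves:
  targets:
    - {"translation":[0,0.003,0.015],"twist":0,"hand":0}
    - {"translation":[0,0.002,0.015],"twist":0,"hand":0}
    - {"translation":[0,0,0.01],"twist":0,"hand":0}
    - {"translation":[0,0,0],"twist":0,"hand":0}

```text
time: 28.4
tool_pos: [0.6022, -0.0915, 0.0307]
tool_rot: [0.0, 0.091, 0.996, -0.0]
contact_force: [2.2, -3.1, 5.0]
gripper_width: 0.087
grasp_force: 59.6
```

The foot is on the carrier: the vertical force flipped to +5 N. Release and lift.

Emit:
apply_moves:
  targets:
    - {"translation":[0,0,-0.008],"twist":0,"hand":0}
    - {"translation":[0,0,0],"twist":0,"hand":0.15}
    - {"translation":[0,0,0],"twist":0,"hand":0.3}
    - {"translation":[0,0,0],"twist":0,"hand":0.5}
    - {"translation":[0,0,0],"twist":0,"hand":0.5}
    - {"translation":[0,0,-0.3],"twist":0,"hand":0.5}
    - {"translation":[0,0,-0.4],"twist":0,"hand":0.5}
    - {"translation":[0,0,-0.5],"twist":0,"hand":0.5}

```text
time: 29.2
tool_pos: [0.5997, -0.0905, 0.1496]
tool_rot: [-0.003, 0.091, 0.996, 0.001]
contact_force: [0.5, 0.1, 0.1]
gripper_width: 0.496
grasp_force: 0.0
```

```bash
python3 - <<'E'
from h import *
s=state();print(s["time"],s["tool_pos"],s["contact_force"])
k=get_calibration("wrist");i=grab_frame("wrist");a=grab_frame("side")[160:275,235:350]
h=cv2.cvtColor(i,cv2.COLOR_RGB2HSV);m=cv2.inRange(h,(5,170,120),(17,255,255));print(rect("wrist",m,.055,k))
o=np.hstack([i[:,100:480],cv2.resize(a,(384,384),interpolation=cv2.INTER_CUBIC)])
cv2.imwrite("pics/p8.png",o[:,:,::-1])
E
```

```text
29.2 [ 0.59968049 -0.09051122  0.14962085] [0.53132619 0.05897867 0.08245999]
[572.7, -85.4, 90.0, 9.2, -10.5]
```

View pics/p8.png

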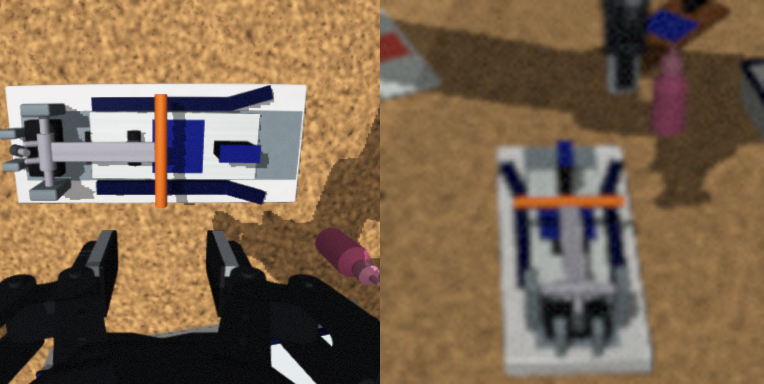

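The wrist view shows the bar shut at crop (160,150) with the foot on the carrier. The carrier is square between the rails, its grip block is at (238,152), and the bystanders are undisturbed. Handing in.

```bash
python3 -c "
from plant import *
print(job_done())"
```

```text
the job is handed in; nothing more can be done
None
```

The clip was swung up and stayed open, the blue carrier was slid in and pressed to the back stop (about 5 N measured at the wrist), and the clip was lowered onto it under control. I handed the job in at about 29 s of 72 s; contact with the tip after I let go of the carrier was not measured, and no verdict came back.

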